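# Hold a glazed tile up to the inspection light

### The arm

A 7-joint arm with a two-finger parallel gripper is mounted at the origin on the work surface. World frame = base frame: x ahead of the robot, y to its left, z up, the work surface at z = 0. Lengths are in m, angles in rad, forces in N, time in s.
With the tool pointing down it reaches from about 0.425 to 0.875 m from the base axis. Payload 4.7 kg.
Tool frame: the origin (TCP) lies midway between the tips of the shut fingers; the grasp point (between the pads) lies 19 mm behind it; z points along the fingers, y is the line along which they close (so a half turn about z gives the same grasp; the last joint's range is limited). The gripper opens to 87 mm and grips with 3 to 60 N. Pads are 19 mm wide; open, the fingers measure 117 mm over their backs; the gripper's body (75 mm by 190 mm) begins 51 mm behind the grasp point.
Start: joints at [-1.092, 0.321, -0.07, 1.45, 0.023, 1.371, -0.057], TCP at [0.291, 0.581, 0.223] pointing down, gripper open.
Joint ranges: [-2.86, 2.86], [-0.3, 2.09], [-1.38, 1.24], [0.06, 2.45], [-1.56, 4.7], [0.09, 2.05], [-2.69, 2.69]. Speed limits (rad/s): [2.57, 2.57, 3.14, 3.14, 3.14, 3.14, 3.14].

### API

Orientations are given as a rotation vector (axis times angle).
In Python, from bench import arm, kin, viewer, ticket, models, status gives the robot as it stands. The module is installed in compiled form; this text tells all that it offers. Calls block until the motion is done:
- arm.move_ptp(position, orientation): joint-space move of the TCP to a pose.
- arm.move_l(position, v=0.15, attitude=None): straight line of the TCP; attitude=None keeps the orientation; v is the mean speed in m/s.
- arm.move_j(angles): joint-space move.
- arm.let_go() and arm.grab(grip_force=None): open the fingers fully, or close them until they stop; grip_force is the grip in N (None keeps the last).
- arm.hold(seconds).
- kin.solve_ik(position, orientation): joint angles nearest the present ones, or None.
- viewer.capture(name): name is "side" or "top"; returns a dict with "frame" (420x560x3 uint8, red, green, blue), "depth" (420x560 float32, m along the optical axis (not along the pixel's ray), 0 where there is no reading), "camera_matrix" (3x3 intrinsics, pixels), "R" (3x3) and "t" (3): a world point X has camera coordinates R X + t. Camera axes: x right, y down, z forward; pixel columns grow to the right and rows downward; lengths in m; the calibration is good to about 2 mm. A picture is of the moment at which its call begins.
A pose or a line that the arm cannot do raises arm.IKError and nothing moves.
- ticket.close_job(): hands the job in; it is judged then, once.
Trained networks look in the newest picture that a camera, given by its name, has taken for a name from the list of things; names that differ only in an ending like _2 or _b are one class to them, and where a whole thing is asked for, a point or a joint stands for the part that bears it (a point fixed in the world has none). Each returns a list of dicts, best first, with "conf" (0 to 1); they miss things now and then, are a little off and sometimes report something else, mostly with a low value. They report only what shows in the picture. A call takes as long as a camera call.
- models.silhouettes(query, camera): "region" (420x560 bool, what is visible of it) and "rect" ([left, top, right, bottom] in pixels, round what is visible of it).
- models.mark_of(query, camera): "point" ([column, row] in pixels: a listed point, or the origin of a listed thing).
Readings, each from a call of its own:
- status.get_time(): time.
- status.get_qpos(): joint angles.
- status.get_qvel(): joint speeds.
- status.get_tau(): joint torques, N m.
- status.get_position(): TCP position.
- status.get_eef_rot(): TCP orientation.
- status.get_wrist_force(): force on the tool from outside, world axes, zero at the start.
- status.get_moment(): the same for the moment, N m.
- status.get_grip_width(): opening from 0.0 (shut) to 1.0 (fully open).
- status.get_grasp_force(): force on a finger pad.
Only numpy, scipy, OpenCV 4.12 (cv2) and the standard library are available. Lean on these libraries where they do the work, as an engineer would, in place of code of your own. Each camera call takes 0.05 s, during which the arm holds its last target. There are 200 camera calls.

### The job

Turn the inspection light's dimmer to the long mark in the middle of its scale and leave it there. Then draw the full square tile (the largest one) out of the slotted rack and finish while still holding it in the gripper, at rest, its centre about 15 cm above the bench and over the centre of the grey viewing pad, its top edge tipped half way back (45 degrees) so that its dark glazed face looks up and towards the light bar, with its lower edge level and parallel to the bar. Leave the other two tiles, the tin and the float where they are, and end with nothing but the gripper carrying the tile.

Things in the scene. Friction and masses are not known exactly. Their poses are not given: they have to be found in the camera images.
- tile: The square tile to be held: 100 mm wide (y) x 100 mm high (z) x 10 mm thick (x), about 0.22 kg, rigid. Origin: middle of its lower edge face. Its z points up while in the rack; its +x face is dark brown glaze, the -x face and the edges are bare terracotta. In the rack the glazed face looks to the rack's +x side, away from the robot.
- tile_mid (a point): Centre of the square tile (50 mm above its origin); axes as the tile.
- tile_top (a point): Middle of the top edge of the square tile (100 mm above its origin); axes as the tile.
- narrow_tile: Bystander tile in the same rack, same glaze, 50 mm wide (y) x 100 mm high x 10 mm thick. Origin: middle of its lower edge.
- low_tile: Bystander tile in the same rack, same glaze, 100 mm wide (y) x 60 mm high x 10 mm thick. Origin: middle of its lower edge.
- rack: Fixed wooden rack, 220 (x) x 126 (y) x 50 mm high, origin at the centre of its underside. Three slots across it, 70 mm apart along its x (at -70, 0, +70 mm), one upright tile in each, in any order. Slot floor 15 mm above the bench, slot 14 mm wide between 35 mm high rails, 110 mm long between side cheeks; so the square tile stands free from 50 to 115 mm above the bench.
- light: Fixed viewing unit, origin at the centre of its underside: a grey pad 160 x 160 x 4 mm about the origin, and on its +x side (far from the robot) a foot strip, 12 mm high, with an aluminium light bar on two posts. The bar runs along the unit's y, 180 mm long, centred 120 mm in +x from the origin, 24 mm thick, its top 90 mm above the bench; its lit face looks to -x.
- dimmer_box: Fixed grey box 100 x 100 x 40 mm high, origin at the centre of its underside, with the dimmer knob at the centre of its top and a scale of 11 evenly spaced marks over 270 degrees around it. The middle mark is longer and thicker than the rest and lies in the box's +x direction from the knob.
- dimmer (a joint): Angle of the dimmer knob in rad, 0 to 4.71, growing clockwise seen from above; it stays where it is left (friction 0.04 Nm). The knob has a bar grip 14 mm wide, 49 mm long, its top 84 mm above the bench, with a white line along one end as the pointer. Pointer direction, counterclockwise from the box's +x: 2.356 rad minus the joint value. The long middle mark is at 2.356 rad.
- dimmer_grip (a point): On the knob's axis, 77 mm above the bench, 7 mm below the top of the bar grip (the height to grip it).
- tin: Bystander: closed steel tin, 80 mm diameter, 100 mm high, standing beyond the rack.
- float: Bystander: grouting float, 80 x 160 mm sole, 82 mm high with its wooden handle, lying on its sole beyond the dimmer.

How it is judged:
By the outcome, as a careful person would: the job done as asked, in the order asked, and still so for the second after the job is handed in, while the arm keeps its last pose, push and grip.
It also fails if it takes over 51 s, if anything falls off the work surface, if the arm or the gripper's body presses on something with over 40 N, if the wrist force passes 120 N, or if a joint passes its speed limit or range.

## Working session

There is one attempt and no reset: what is moved stays moved. The work goes in short steps, each a Python script; the robot and the scene stay as the last script left them, time stands still between calls to the robot, and variables do not carry over. Pictures are saved under pics/ and viewed, at most 10 in all, crops included, and the job is handed in when it is done.

```bash
mkdir -p pics; cat > h.py <<'E'
import numpy as np, cv2
from scipy.spatial.transform import Rotation as Ro
from bench import arm, kin, viewer, ticket, models, status
def world(c, uv, depth=None):
    uv=np.atleast_2d(uv).astype(float)
    d=c["depth"][uv[:,1].astype(int),uv[:,0].astype(int)] if depth is None else depth
    p=np.c_[uv,np.ones(len(uv))]@np.linalg.inv(c["camera_matrix"]).T*np.reshape(d,(-1,1))
    return (p-c["t"])@c["R"]
def cloud(c, region):
    v,u=np.nonzero(region&(c["depth"]>0)); return world(c,np.c_[u,v])
def rv(M): return Ro.from_matrix(M).as_rotvec()
E
python3 - <<'E'
from h import *
import pickle
C={}
for n in("side","top"):
    c=viewer.capture(n);C[n]=c
    cv2.imwrite(f"pics/{n}0.png",c["frame"][:,:,::-1])
    print(n,"campos",(-c["R"].T@c["t"]).round(3))
    for q in["tile","narrow_tile","low_tile","rack","light","dimmer_box","dimmer","tin","float"]:
        for s in models.silhouettes(q,n)[:2]:
            p=cloud(c,s["region"])
            print(q,round(s["conf"],2),s["rect"],len(p), np.median(p,0).round(3) if len(p) else "",p.min(0).round(3),p.max(0).round(3))
            C[n,q]=C.get((n,q),s)
    for q in["tile_top","dimmer_grip","rack","light","dimmer_box"]:
        print("mark",q,[(np.round(m["point"],1),round(m["conf"],2)) for m in models.mark_of(q,n)[:2]])
pickle.dump(C,open("c0.pkl","wb"));print(status.get_time(),status.get_eef_rot())
E
```

```text
side campos [0.262 0.6   0.952]
tile 0.94 [263.4, 305.6, 278.3, 373.9] 558 [0.469 0.249 0.101] [0.454 0.19  0.021] [0.488 0.296 0.117]
narrow_tile 0.97 [198.7, 304.8, 211.5, 344.3] 397 [0.606 0.279 0.092] [0.598 0.233 0.02 ] [0.625 0.299 0.117]
low_tile 0.85 [228.1, 311.6, 248.0, 363.1] 406 [0.538 0.262 0.072] [0.525 0.208 0.036] [0.564 0.308 0.078]
rack 0.65 [180.9, 303.7, 297.1, 387.3] 4993 [0.529 0.266 0.021] [ 0.421  0.152 -0.004] [0.659 0.342 0.116]
light 0.77 [245.6, 164.6, 346.3, 258.6] 4223 [ 0.607 -0.131  0.004] [ 0.476 -0.289 -0.006] [ 0.75  -0.037  0.093]
dimmer_box 0.66 [342.6, 154.8, 383.5, 195.8] 1248 [ 0.491 -0.34   0.038] [ 0.446 -0.472 -0.005] [ 0.562 -0.309  0.084]
dimmer 0.55 [354.8, 154.8, 372.9, 174.8] 236 [ 0.494 -0.354  0.063] [ 0.474 -0.381  0.046] [ 0.522 -0.336  0.084]
tin 0.7 [176.9, 239.0, 217.4, 289.9] 1482 [0.722 0.161 0.087] [ 0.695  0.051 -0.006] [0.832 0.187 0.103]
float 0.63 [291.2, 140.1, 325.1, 188.0] 948 [ 0.665 -0.327  0.013] [ 0.634 -0.419 -0.005] [ 0.723 -0.237  0.09 ]
mark tile_top [(array([270.2, 326.3]), 0.82)]
mark dimmer_grip [(array([365.
[... 1263 characters left out ...]
.493 -0.364  0.055] [ 0.472 -0.395  0.042] [ 0.522 -0.342  0.088]
tin 0.71 [190.2, 147.3, 223.3, 185.7] 883 [0.726 0.135 0.098] [ 0.696  0.101 -0.002] [0.775 0.177 0.105]
float 0.56 [353.6, 170.1, 414.5, 204.0] 1636 [ 0.666 -0.336  0.014] [ 0.632 -0.425 -0.008] [ 0.714 -0.245  0.089]
float 0.25 [150.2, 255.5, 192.5, 269.3] 304 [0.472 0.231 0.111] [0.457 0.184 0.011] [0.487 0.293 0.117]
mark tile_top [(array([166.5, 261.3]), 0.59), (array([173.2, 239.8]), 0.47)]
mark dimmer_grip [(array([401.2, 249.4]), 0.81)]
mark rack [(array([170.8, 237.9]), 0.97)]
mark light [(array([310.2, 226. ]), 0.64), (array([403.4, 247.4]), 0.53)]
mark dimmer_box []
1.5 [7.23423180e-01 3.05708096e+00 1.70833991e-04]
```

```bash
python3 - <<'E'
from h import *
import pickle
C=pickle.load(open("c0.pkl","rb"))
t=C["top"]["frame"]; s=C["side"]["frame"]
a=cv2.resize(t[140:290,135:425],(783,405),interpolation=cv2.INTER_CUBIC)
b=cv2.resize(s[145:205,335:395],(190,190),interpolation=cv2.INTER_CUBIC)
d=cv2.resize(t[222:276,372:426],(190,190),interpolation=cv2.INTER_CUBIC)
e=cv2.resize(s[295:390,175:305],(260,190),interpolation=cv2.INTER_CUBIC)
im=np.zeros((600,800,3),np.uint8); im[:405,:783]=a; im[408:598,:190]=b; im[408:598,200:390]=d; im[408:598,400:660]=e
cv2.imwrite("pics/comp.png",im[:,:,::-1])
def rect(p,name):
    r=cv2.minAreaRect(p[:,:2].astype(np.float32)*1000); print(name,len(p),np.round(r[0],1),np.round(r[1],1),round(r[2],1), np.median(p[:,2]).round(4))
for n in("side","top"):
    c=C[n]; P=cloud(c,np.ones((420,560),bool))
    def box(x0,x1,y0,y1,z0,z1): return P[((P>[x0,y0,z0])&(P<[x1,y1,z1])).all(1)]
    rect(box(.40,.68,.12,.36,.044,.056),n+" rack top")
    rect(box(.44,.51,.15,.33,.108,.122),n+" tile top")
    rect(box(.51,.57,.15,.33,.07,.085),n+" low top")
    rect(box(.58,.65,.15,.33,.108,.122),n+" narrow top")
    rect(box(.55,.8,-.3,0.05,.083,.1),n+" bar top")
    rect(box(.42,.58,-.45,-.27,.035,.046),n+" box top")
    rect(box(.45,.55,-.45,-.30,.078,.092),n+" knob top")
    rect(box(.45,.68,-.26,-.0,.0025,.007),n+" pad")
E
```

```text
side rack top 1682 [541.  257.4] [219.2 128. ] 11.8 0.0487
side tile top 261 [474.  238.3] [ 11.  100.1] 12.0 0.1138
side low top 238 [541.  258.6] [11.2 99.5] 12.4 0.0739
side narrow top 133 [609.7 273.1] [11.5 51.8] 12.1 0.1135
side bar top 480 [ 681.2 -151.8] [181.1  27.6] 80.2 0.0878
side box top 556 [ 497.4 -360.5] [101.6  98.5] 87.5 0.039
side knob top 65 [ 498. -364.] [50.2 16.4] 63.9 0.0817
side pad 1463 [ 565.8 -129.9] [257.3 225.6] 89.8 0.0037
top rack top 1084 [540.8 253. ] [220.  127.7] 11.9 0.049
top tile top 176 [473.8 232.9] [10.6 99.7] 12.0 0.1141
top low top 151 [540.7 253.1] [ 10.9 100.7] 11.9 0.0742
top narrow top 90 [608.9 269.1] [10.4 49.8] 11.3 0.1139
top bar top 651 [ 680.  -156.6] [179.7  26.4] 79.6 0.0889
top box top 935 [ 495.6 -367.1] [100.9  98.6] 88.6 0.0399
top knob top 110 [ 495.7 -367.2] [50.1 14.2] 60.7 0.083
top pad 2315 [ 563.8 -129.1] [226.8 257.7] 0.1 0.0041
```

View pics/comp.png

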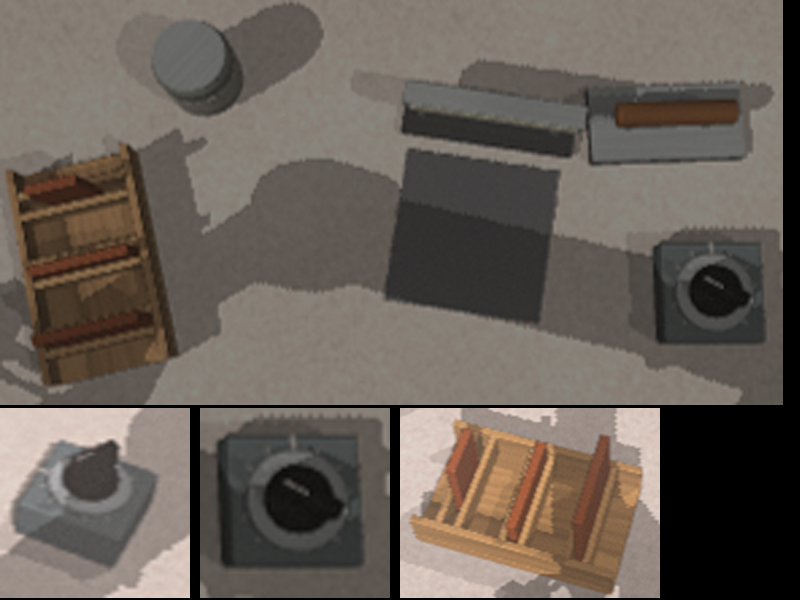

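View pics/side0.png

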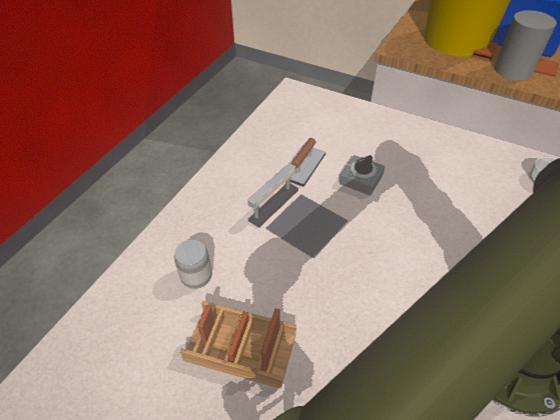

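```bash
cat >> h.py <<'E'
def att(z,y):
    z=np.array(z,float);z/=np.linalg.norm(z);y=np.array(y,float);y-=z*(y@z);y/=np.linalg.norm(y)
    return rv(np.c_[np.cross(y,z),y,z])
def down(a): return att([0,0,-1],[np.cos(a),np.sin(a),0])   # a = world direction of closing line
E
python3 - <<'E'
from h import *
import pickle
C=pickle.load(open("c0.pkl","rb"))
for n in("side","top"):
    c=C[n]; hsv=cv2.cvtColor(c["frame"],cv2.COLOR_RGB2HSV); m=C[n,"light"]["region"]
    P=cloud(c,m&(hsv[:,:,2]<90)); P=P[P[:,2]<.008]
    k=cv2.minAreaRect; 
    u=Ro.from_euler('z',-10,degrees=True).as_matrix()
    L=P@u; pad=L[L[:,0]<L[:,0].min()+.175]
    e=(np.percentile(pad,.3,0)+np.percentile(pad,99.7,0))/2
    print(n,"pad",(u@e).round(4),np.ptp(pad,axis=0).round(3))
    Pk=world(c,np.argwhere(c["depth"]>0)[:,::-1]); img=c["frame"][c["depth"]>0].astype(int)
    g=((Pk>[.455,-.41,.078])&(Pk<[.54,-.33,.092])).all(1)
    K=Pk[g]; b=img[g].sum(1); w=b>np.percentile(b,88)
    q=K[:,:2]-K[:,:2].mean(0); ax=np.linalg.svd(q,full_matrices=False)[2][0]
    print("knob",K.mean(0).round(4),"axis deg",np.degrees(np.arctan2(ax[1],ax[0])).round(1),"white off",(K[w].mean(0)-K.mean(0)).round(4), np.sort(b)[::-12], b[w].mean())
# IK feasibility
u=np.array([np.cos(np.radians(-10)),np.sin(np.radians(-10)),0])
for nm,p,o in [("knob",[.4965,-.3657,.058],[down(a) for a in np.radians([-30,150])]),
  ("knobend",[.4965,-.3657,.058],[down(a) for a in np.radians([-90,90])]),
  ("tile",[.474,.236,.078],[down(a) for a in np.radians([12,192])]),
  ("final",np.array([.5624,-.133,.15])+.013*(np.array([0,0,1])-u)/2**.5,[att(u-[0,0,1],s*(u+[0,0,1])) for s in(1,-1)])]:
    for r in o:
        q=kin.solve_ik(p,r); print(nm,None if q is None else np.round(q,2))
E
```

```text
side pad [ 0.5738 -0.1322  0.0028] [0.175 0.176 0.011]
knob [ 0.4971 -0.3619  0.0815] axis deg 60.5 white off [ 0.0004 -0.0065  0.0001] [511 284 221 203 196 183] 364.875
top pad [ 0.564  -0.1354  0.0026] [0.162 0.162 0.012]
knob [ 0.4959 -0.3667  0.083 ] axis deg -120.0 white off [0.0036 0.0037 0.0004] [236 167  99  70  64  62  60  57  54  49] 192.5
knob [-0.27  0.67  1.17  1.75 -0.67  1.18  0.57]
knob [-0.21  0.6   1.07  1.75 -0.58  1.14 -2.63]
knobend [-0.24  0.63  1.11  1.75 -0.62  1.16 -0.51]
knobend [-0.2   0.59  1.05  1.75 -0.56  1.14  2.59]
tile [-0.74  0.19  0.25  1.93 -0.05  1.03 -0.26]
tile [ 0.48  0.43 -1.17  1.89  0.44  1.12  2.5 ]
final [-0.13 -0.29  0.29  2.42  0.34  0.22 -0.29]
final [ 0.71 -0.27 -0.45  2.4  -0.66  0.24 -2.52]
```

```bash
python3 - <<'E'
from h import *
p=np.array([.4965,-.3650,.058]); r=down(np.radians(-29.8))
arm.move_ptp(p+[0,0,.12],r); print(status.get_time(),status.get_qpos().round(2))
arm.move_l(p,v=.12,attitude=r); print(status.get_time(),status.get_wrist_force().round(1))
arm.grab(20); print(status.get_grip_width(),status.get_grasp_force(),status.get_wrist_force().round(1))
q=np.array(status.get_qpos()); q[6]-=np.radians(61.9); arm.move_j(q)
print(status.get_time(),status.get_moment().round(2),status.get_wrist_force().round(1),status.get_eef_rot(),status.get_position().round(4))
arm.let_go(); arm.move_l(p+[0,0,.12],v=.2)
q=np.array(status.get_qpos())
arm.move_ptp([.50,.10,.24],down(np.radians(11.9))); print(status.get_time(),status.get_qpos().round(2))
import pickle;C={}
for n in("side","top"):
    c=viewer.capture(n);C[n]=c
    K=cloud(c,np.ones((420,560),bool)); 
    def rc(lo,hi):
        k=K[((K>lo)&(K<hi)).all(1)]; z=cv2.minAreaRect(k[:,:2].astype(np.float32)*1000); return len(k),np.round(z[0],1),np.round(z[1],1),round(z[2],2)
    print(n,"knob",rc([.455,-.41,.078],[.54,-.33,.092]),"box",rc([.42,-.45,.035],[.58,-.27,.046]))
pickle.dump(C,open("c1.pkl","wb"))
t=C["top"]["frame"][222:276,372:426];s=C["side"]["frame"][145:205,335:395]
cv2.imwrite("pics/k1.png",np.hstack([cv2.resize(i,(390,390),interpolation=cv2.INTER_CUBIC) for i in(t,s)])[:,:,::-1])
E
```

```text
4.8833 [ 0.06  0.31  0.64  1.62 -0.19  1.27  0.22]
6.0333 [ 0.3 -0.5 -0.3]
0.15768181216372154 19.999369913712144 [ 2.2 -1.4 -2.2]
8.2083 [-0.3  -0.26 -0.06] [ 2.  -1.2 -1.4] [ 3.14016057e+00 -4.48913506e-02  2.06930504e-03] [ 0.4972 -0.3655  0.058 ]
12.025 [-0.62  0.01  0.37  1.78 -0.    1.36 -0.04]
side knob (67, array([ 497.6, -362.8]), array([49.2, 19.1]), 1.03) box (528, array([ 497.4, -360.8]), array([102.8,  99.7]), 88.24)
top knob (107, array([ 496.2, -367.3]), array([14.5, 46.2]), 88.28) box (952, array([ 495.5, -367. ]), array([101.2,  98.6]), 88.49)
```

View pics/k1.png

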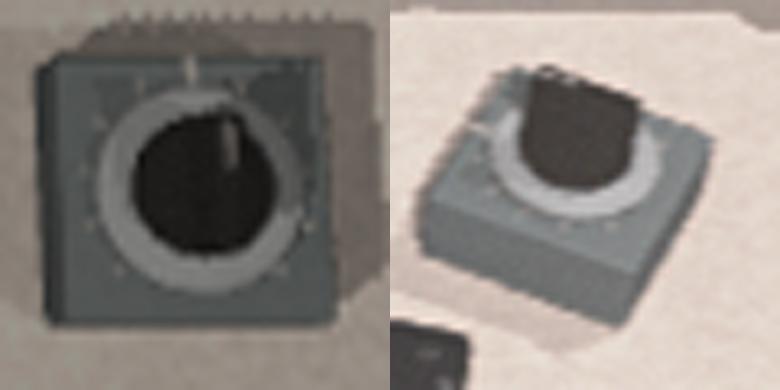

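```bash
python3 - <<'E'
from h import *
yaw=np.radians(11.9); p=np.array([.474,.2356,.076]); r=down(yaw)
arm.move_ptp(p+[0,0,.10],r)
arm.move_l(p,v=.10,attitude=r); print(status.get_time(),status.get_wrist_force().round(1))
arm.grab(40); print(status.get_grip_width()*87,status.get_grasp_force(),status.get_wrist_force().round(1))
arm.move_l(p+[0,0,.14],v=.1); print(status.get_time(),status.get_grip_width()*87,status.get_wrist_force().round(1),status.get_moment().round(2))
z=np.array([0,0,1]);u=np.array([np.cos(np.radians(-10)),np.sin(np.radians(-10)),0])
f=np.array([.5635,-.134,.15])+.011*(z-u)/2**.5
arm.move_ptp(f,att(u-z,u+z)); arm.hold(.5)
print(status.get_time(),status.get_position().round(4),status.get_qpos().round(3),status.get_grip_width()*87,status.get_wrist_force().round(1))
import pickle;C={}
for n in("side","top"):
    c=viewer.capture(n);C[n]=c
    cv2.imwrite(f"pics/f_{n}.png",c["frame"][:,:,::-1])
    for q in("tile","narrow_tile","low_tile"):
        s=models.silhouettes(q,n)[:1]; C[n,q]=s; print(n,q,[(round(i["conf"],2),np.round(i["rect"]),np.median(cloud(c,i["region"]),0).round(3)) for i in s])
pickle.dump(C,open("c2.pkl","wb"))
cv2.imwrite("pics/f.png",np.hstack([C[n]["frame"][90:400,120:520] for n in("side","top")])[:,:,::-1])
E
```

```text
13.9333 [-0.4  0.4  0. ]
9.477115944312281 39.997777584940195 [ 0.2  0.1 -0.4]
16.7 9.694277366191608 [-0.3  0.2 -2.2] [-0.06  0.06 -0.  ]
18.6083 [ 0.5559 -0.1325  0.1578] [-0.124 -0.281  0.292  2.419  0.327  0.216 -0.276] 9.929417077671017 [-0.4 -0.2 -2.8]
side tile [(0.91, array([287., 174., 319., 203.]), array([ 0.572, -0.101,  0.15 ]))]
side narrow_tile [(0.59, array([200., 306., 213., 343.]), array([0.605, 0.279, 0.09 ]))]
side low_tile [(0.77, array([228., 312., 247., 362.]), array([0.537, 0.269, 0.072]))]
top tile [(0.84, array([293., 205., 338., 238.]), array([ 0.585, -0.104,  0.135]))]
top narrow_tile [(0.6, array([143., 203., 171., 215.]), array([0.607, 0.265, 0.097]))]
top low_tile [(0.57, array([148., 232., 186., 244.]), array([0.54 , 0.255, 0.072]))]
```

View pics/f.png

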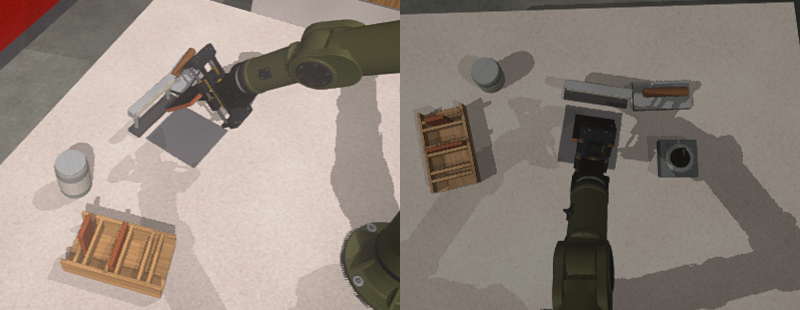

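```bash
cat > m.py <<'E'
from h import *
import pickle
def measure(C):
    z=np.array([0,0,1]);u=np.array([np.cos(np.radians(-10)),np.sin(np.radians(-10)),0])
    T=np.c_[(u+z)/2**.5,np.cross(z,u),(z-u)/2**.5]; c0=np.array([.5635,-.134,.15])
    for n in("side","top"):
        P=(cloud(C[n],C[n,"tile"][0]["region"])-c0)@T
        P=P[(np.abs(P)<[.03,.08,.09]).all(1)]
        g=P
        for t in(.008,.004,.0025):
            A=np.c_[g[:,1:],np.ones(len(g))]; k=np.linalg.lstsq(A,g[:,0],rcond=None)[0]
            g=P[np.abs(P[:,0]-np.c_[P[:,1:],np.ones(len(P))]@k)<t]
        r=cv2.minAreaRect(g[:,1:].astype(np.float32)*1000)
        print(n,len(P),len(g),"tilt y,z deg",np.degrees(k[:2]).round(1),"x at centre",k[2].round(4),"lo/hi",np.percentile(g,1,0).round(4),np.percentile(g,99,0).round(4),np.round(r[1],1),round(r[2],1))
        lo=[]
        for y in np.arange(-.045,.05,.01):
            s=g[np.abs(g[:,1]-y)<.005]; lo.append(round(s[:,2].min()*1000,1) if len(s) else None)
        print("  lower edge z(mm) vs y",lo)
if __name__=="__main__":
    C=pickle.load(open("c2.pkl","rb")); measure(C)
    ims=[cv2.resize(C[n]["frame"][v:v+75,w:w+100],(400,300),interpolation=cv2.INTER_CUBIC) for n,v,w in(("side",150,260),("top",185,265))]
    cv2.imwrite("pics/f2.png",np.hstack(ims)[:,:,::-1])
E
python3 m.py
```

```text
side 389 300 tilt y,z deg [-1.5 -0.7] x at centre 0.004 lo/hi [ 0.0004 -0.0414 -0.0497] [0.0055 0.0539 0.0499] [101.  103.8] 89.9
  lower edge z(mm) vs y [np.float64(-49.4), np.float64(-48.4), np.float64(-47.1), np.float64(-47.7), np.float64(-50.0), np.float64(-49.7), np.float64(-49.6), np.float64(-49.7), np.float64(-50.1), np.float64(-49.0)]
top 302 280 tilt y,z deg [ 0.  -0.1] x at centre 0.0044 lo/hi [ 0.0024 -0.0504 -0.0497] [0.0065 0.0477 0.0506] [101.8  98.6] 89.9
  lower edge z(mm) vs y [np.float64(-49.6), np.float64(-49.3), np.float64(-50.2), np.float64(-48.7), np.float64(-50.8), np.float64(-49.3), np.float64(-49.2), np.float64(-47.3), np.float64(-50.3), np.float64(-45.0)]
```

View pics/f2.png

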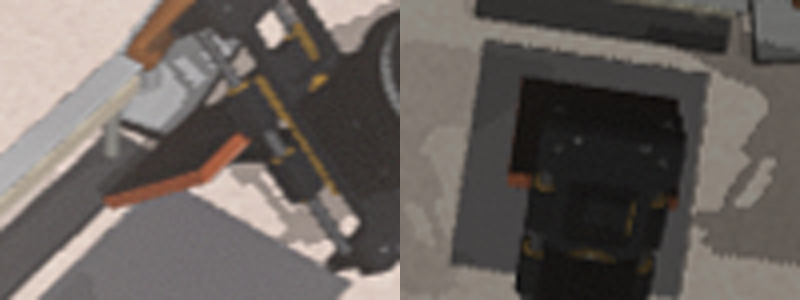

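```bash
python3 - <<'E'
from h import *
arm.hold(1.0)
print(status.get_time(),np.abs(status.get_qvel()).max(),status.get_grip_width()*87,status.get_grasp_force())
print(ticket.close_job())
E
```

```text
20.0083 0.0025552188168528286 9.69102870865344 39.99764679931104
the job is handed in; nothing more can be done
None
```

The dimmer is on its long middle mark (within about 0.2° in the top view), and the job was handed in at 20 s with the arm still holding the square tile over the pad centre at 15 cm and 45°, glaze up towards the light bar. The cameras put the tile within a few mm and 1.5° of that pose; the other two tiles still read in place, and the tin and float look undisturbed.

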